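# Fetch the primer tin from behind the paint bottles

### The arm

A 7-joint arm with a two-finger parallel gripper is mounted at the origin on the work surface. World frame = base frame: x ahead of the robot, y to its left, z up, the work surface at z = 0. Lengths are in m, angles in rad, forces in N, time in s.
With the tool pointing down it reaches from about 0.35 to 0.9 m from the base axis. Payload 8.1 kg.
Tool frame: the origin (TCP) lies at the very end of the fingers, on their centre line; the grasp point (between the pads) lies 19 mm behind it; z points along the fingers, y is the line along which they close (so a half turn about z gives the same grasp; the last joint's range is limited). The gripper opens to 92 mm and grips with 3 to 60 N. Pads are 19 mm wide; open, the fingers measure 130 mm over their backs; the gripper's body (75 mm by 190 mm) begins 47 mm behind the grasp point.
Start: joints at [1.07, 0.434, 0.025, 1.573, -0.012, 1.134, -0.075], TCP at [0.242, -0.576, 0.227] pointing down, gripper open.
Joint ranges: [-2.62, 2.62], [-0.44, 2.09], [-1.27, 1.32], [0.08, 2.57], [-1.32, 4.46], [0.12, 2], [-2.74, 2.74]. Speed limits (rad/s): [2.22, 2.22, 3.01, 3.01, 3.14, 3.14, 3.14].

### API

Orientations are given as a rotation vector (axis times angle).
In Python, from cell import arm gives the robot as it stands.
- The arm moves only by the tool drive_tool, never from a script. Its argument "targets" is a list of rows, each a list of 7 numbers: the turn, a rotation vector about the world's x, y, z in units of 5 degrees (1.0 is 5 degrees), then the shift along the world's x, y, z in units of 40 mm (1.0 is 40 mm), then the opening, from 0 (shut) to 1 (fully open). In form: [[wx, wy, wz, dx, dy, dz, fingers], ...]. A call has 1 to 5 rows; each row is the pose to reach, as a shift and turn from the pose commanded when the call began; what a row does not reach only later rows make up. A row lasts 1/10 s, in which the tool goes at most 50 mm and 8.59 degrees, less where a joint would pass 70% of its speed; a pose out of reach is approached as far as the arm can. A call with a gripper value outside its range is refused whole. The fingers move at their own pace and stop on an object; "force" is the grip in N (left out, the last holds). Time passes only in rows, so rows that repeat a pose let the fingers close. It gives the time, the measured TCP pose, the force, the opening and the grip force at its end, in the units of the state.
- arm.observe(): the state, without advancing time (a new reading comes with each control period).
- arm.get_image(name): name is "side" or "top" or "wrist"; returns a dict with "pixels" (480x640x3 uint8, red, green, blue), "intrinsics" (3x3 intrinsics, pixels), "rvec" (rotation vector, rad) and "tvec" (3), from world to camera coordinates, as OpenCV has them; the wrist camera has in their place "mount" (4x4, takes a point from camera to tool coordinates, whose origin is the TCP and whose axes are the flange's). Camera axes: x right, y down, z forward; pixel columns grow to the right and rows downward; lengths in m; the calibration is good to about 2 mm. A picture is of the moment at which its call begins: read the wrist's pose just before it. There is no depth.
- arm.sign_off(): hands the job in; it is judged then, once.
The state is a dict: "clock": time; "joints": joint angles; "dq": joint speeds; "joint_efforts": joint torques, N m; "position": TCP position; "ee_rot": TCP orientation; "force": force on the tool from outside, world axes, zero at the start; "ft_torque": the same for the moment, N m; "width": opening from 0.0 (shut) to 1.0 (fully open); "gripper_force": force on a finger pad.
Only numpy, scipy, OpenCV 4.12 (cv2) and the standard library are available. Lean on these libraries where they do the work, as an engineer would, in place of code of your own. Each camera call takes 0.05 s, during which the arm holds its last target. There are 200 camera calls.

### The job

Clear the red and the blue paint bottle off the stand and stand both upright in the grey side tray, leaving the little primer tin behind them where it is until both are out of the way. Then put the black slate coaster in the middle of the green work mat and stand the tin centred on it, and only when that set is made put each bottle back upright in the middle of the pad of its own colour. Keep bottles and tin from tipping over, and leave the wooden fish and heart where they are.

Things in the scene. Friction and masses are not known exactly. Their poses are not given: they have to be found in the camera images.
- red_bottle_mid (a point): The red paint bottle: upright round plastic bottle, body 48 mm in diameter up to 88 mm, then a shoulder and a 26 mm cap, 115 mm tall in all, about 0.16 kg, white label with a red band. Point at its centre, half-way up (57.5 mm above its underside), z along its axis. It starts upright, centred on the red pad, 88 mm from the blue bottle, centre to centre.
- blue_bottle_mid (a point): The blue paint bottle: upright round plastic bottle, body 48 mm in diameter up to 88 mm, then a shoulder and a 26 mm cap, 115 mm tall in all, about 0.16 kg, white label with a blue band. Point at its centre, half-way up (57.5 mm above its underside), z along its axis. It starts upright, centred on the blue pad, 88 mm from the red bottle, centre to centre.
- tin_mid (a point): The primer tin: low round tin, 54 mm in diameter, 38 mm tall, 0.12 kg, bare metal with a white label and a yellow lid. Point at its centre, half-way up (19 mm above its underside), z along its axis. It starts on the board of the stand (8 mm above the bench), behind and between the two bottles, about 70 mm from each, centre to centre: too close for a gripper's body to come down beside the taller bottles.
- coaster_mid (a point): The coaster: loose flat black slate disc, 64 mm in diameter, 12 mm thick, 0.06 kg, lying flat on the bench. Point at its centre (6 mm above its underside), z up.
- red_pad: The red bottle's home: fixed round red felt pad, 74 mm in diameter, 2 mm thick, on a fixed dark wooden stand (board 180 by 190 mm, 8 mm thick, with an 18 mm high rail along its back edge). Origin at the centre of the pad's underside, level with the board's top, 8 mm above the bench; the pad's top is 10 mm above the bench. z up; x and y are the stand's own axes: x points to the back of the stand, where the tin is. The blue pad lies beside it, 88 mm away along y (either side).
- blue_pad: The blue bottle's home: fixed round blue felt pad, 74 mm in diameter, 2 mm thick, on a fixed dark wooden stand (board 180 by 190 mm, 8 mm thick, with an 18 mm high rail along its back edge). Origin at the centre of the pad's underside, level with the board's top, 8 mm above the bench; the pad's top is 10 mm above the bench. z up; x and y are the stand's own axes: x points to the back of the stand, where the tin is. The red pad lies beside it, 88 mm away along y (either side).
- work_mat: The work mat: fixed square green mat with a thin white border line, 110 by 110 mm, 2 mm thick, flat on the bench. Origin at the centre of its underside (bench level), x and y along its edges, z up. The coaster belongs in its middle.
- side_tray: The side tray: fixed open grey plastic tray, 200 mm along its x by 110 mm along its y outside, 22 mm high, walls 5 mm, floor 5 mm thick. Origin at the centre of its underside (bench level), z up. Both bottles fit side by side along x.
- fish: Bystander, not to be disturbed: orange wooden fish cut-out lying flat on the bench, about 68 mm long, 48 mm wide and 14 mm thick, with a blue tail. Origin under the middle of its round body; the tail points along +x.
- heart: Bystander, not to be disturbed: small purple wooden heart cut-out lying flat on the bench, about 41 mm long, 44 mm wide and 14 mm thick. Origin under its middle; its point faces -x.

How it is judged:
On the way, in this order (a step that is already met when the one before it is completed fails the run):
1. both bottles stand upright in the side tray while the tin is still in its place on the stand (x of red_bottle_mid in the frame of side_tray between -0.076 and 0.076 m and y of red_bottle_mid in the frame of side_tray between -0.031 and 0.031 m and z of red_bottle_mid in the frame of side_tray between 0.055 and 0.07 m and angle between each of red_bottle_mid, blue_bottle_mid's own z axis and vertical below 0.12 rad and linear speed of each of red_bottle, blue_bottle below 0.02 m/s and x of blue_bottle_mid in the frame of side_tray between -0.076 and 0.076 m and y of blue_bottle_mid in the frame of side_tray between -0.031 and 0.031 m and z of blue_bottle_mid in the frame of side_tray between 0.055 and 0.07 m and distance of tin_mid from where it was at the start of the episode below 0.025 m), for 0.2 s.
2. the coaster lies in the middle of the mat with the tin centred on it, both bottles still in the tray (x of red_bottle_mid in the frame of side_tray between -0.076 and 0.076 m and y of red_bottle_mid in the frame of side_tray between -0.031 and 0.031 m and z of red_bottle_mid in the frame of side_tray between 0.055 and 0.07 m and angle between each of red_bottle_mid, blue_bottle_mid's own z axis and vertical below 0.12 rad and linear speed of each of red_bottle, blue_bottle, coaster, tin below 0.02 m/s and x of blue_bottle_mid in the frame of side_tray between -0.076 and 0.076 m and y of blue_bottle_mid in the frame of side_tray between -0.031 and 0.031 m and z of blue_bottle_mid in the frame of side_tray between 0.055 and 0.07 m and horizontal distance between coaster_mid and work_mat below 0.014 m and z of coaster_mid in the frame of work_mat between 0.005 and 0.011 m and angle between each of coaster_mid, tin_mid's own z axis and vertical below 0.08 rad and horizontal distance between tin_mid and coaster_mid below 0.008 m and height (world z) of tin_mid between 0.03 and 0.037 m), for 0.2 s.
At the end, for the whole second after the job is handed in: Each bottle stands upright and still on the pad of its own colour, within 12 mm of the pad's centre; the coaster lies flat within 14 mm of the mat's centre; the tin stands upright on the coaster within 8 mm of its centre; all released and at rest (horizontal distance between red_bottle_mid and red_pad below 0.012 m and z of red_bottle_mid in the frame of red_pad between 0.055 and 0.064 m and angle between each of red_bottle_mid, blue_bottle_mid, coaster_mid, tin_mid's own z axis and vertical below 0.08 rad and linear speed of each of red_bottle, blue_bottle, coaster, tin below 0.02 m/s and horizontal distance between blue_bottle_mid and blue_pad below 0.012 m and z of blue_bottle_mid in the frame of blue_pad between 0.055 and 0.064 m and horizontal distance between coaster_mid and work_mat below 0.014 m and z of coaster_mid in the frame of work_mat between 0.005 and 0.011 m and horizontal distance between tin_mid and coaster_mid below 0.008 m and height (world z) of tin_mid between 0.03 and 0.037 m); the robot touches nothing.
It fails at once if the wooden fish or the wooden heart is shifted by more than 20 mm (distance of any of fish, heart from where it was at the start of the episode above 0.02 m).
It fails at once if a bottle or the tin is tipped over (angle between any of red_bottle_mid, blue_bottle_mid, tin_mid's own z axis and vertical above 0.7 rad).
It also fails if it takes over 147 s, if anything falls off the work surface, if the arm or the gripper's body presses on something with over 40 N, if the wrist force passes 120 N, or if a joint passes its speed limit or range.

## Working session

There is one attempt and no reset: what is moved stays moved. The work goes in short steps, Python scripts to look and compute and a tool call to move; the robot and the scene stay as the last step left them, time stands still between calls to the robot, and variables do not carry over. Pictures are saved under pics/ and viewed, at most 14 in all, crops included, and the job is handed in when it is done.

Besides the shell and the picture viewer there is one more tool, called after "Call:" in YAML: its name, and indented under it one key for each argument. drive_tool: Moves the arm, as the interface text tells. Its arguments: {"type":"object","properties":{"targets":{"type":"array"},"force":{"type":"number"}},"required":["targets"]}

```bash
mkdir -p pics; cat > h.py <<'E'
import cv2, numpy as np
from cell import arm
def shot(n,f=None):
    im=arm.get_image(n)
    if f: cv2.imwrite('pics/'+f,im['pixels'][:,:,::-1])
    return im
def pix2w(im,uv,z):
    R=cv2.Rodrigues(np.array(im['rvec'],float))[0];t=np.array(im['tvec'],float).ravel();K=np.array(im['intrinsics'])
    d=R.T@np.linalg.inv(K)@np.array([uv[0],uv[1],1.]);c=-R.T@t
    return c+d*(z-c[2])/d[2]
E
python3 - <<'E'
from h import *
s=arm.observe();print({k:np.round(v,3) for k,v in s.items()})
for n in('top','side'):
    im=shot(n,n+'1.png');print(n,pix2w(im,(320,240),0), -cv2.Rodrigues(np.array(im['rvec'],float))[0].T@np.array(im['tvec'],float).ravel())
E
```

```text
{'clock': np.float64(0.0), 'joints': array([ 1.07 ,  0.435,  0.025,  1.574, -0.012,  1.134, -0.075]), 'dq': array([ 0.001, -0.   , -0.001, -0.   ,  0.002,  0.002,  0.001]), 'joint_efforts': array([-1.0000e-03, -6.6787e+01,  9.8500e-01, -3.1447e+01, -6.1000e-02,
        4.3000e-02,  0.0000e+00]), 'position': array([ 0.242, -0.576,  0.226]), 'ee_rot': array([-3.078e+00, -6.200e-01,  1.000e-03]), 'force': array([-0.62 ,  0.175,  0.02 ]), 'ft_torque': array([ 0.037, -0.014,  0.001]), 'gripper_force': np.float64(0.0), 'width': np.float64(1.0)}
top [ 0.55406802 -0.00097823  0.        ] [0.39206398 0.00654096 1.14714711]
side [ 0.57586994 -0.08903905  0.        ] [0.24784166 0.61262033 0.51602246]
```

View pics/top1.png

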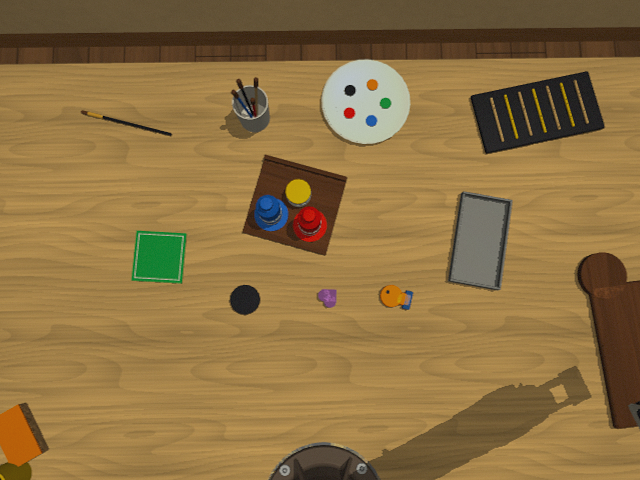

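View pics/side1.png

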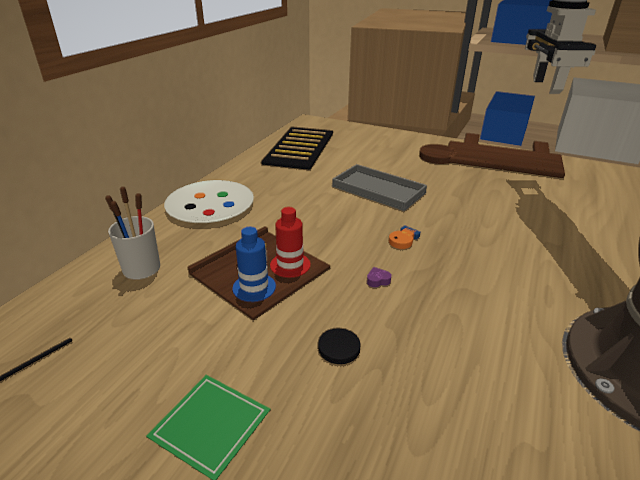

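The top view shows the stand (corners about (266,156), (347,178), (325,254), (243,234)), with blue cap (267,204), red cap (309,215) and tin lid (298,192). The mat is at (160,257), the coaster at (245,299), the tray at (480,241), the heart at (328,298) and the fish at (395,297). The side view confirms both bottles are upright.

```bash
python3 - <<'E'
from h import *
im=shot('top');p=im['pixels'];hsv=cv2.cvtColor(p,cv2.COLOR_RGB2HSV)
def seg(name,lo,hi,roi,z):
    x0,y0,x1,y1=roi;m=cv2.inRange(hsv,lo,hi);k=np.zeros_like(m);k[y0:y1,x0:x1]=m[y0:y1,x0:x1]
    n,l,st,c=cv2.connectedComponentsWithStats(k);i=1+np.argmax(st[1:,4])
    cn=cv2.findContours((l==i).astype(np.uint8),0,2)[0][0]
    hull=cv2.convexHull(cn);r=cv2.minAreaRect(hull);(cx,cy),rad=cv2.minEnclosingCircle(hull)
    bx=[pix2w(im,q,z)[:2] for q in cv2.boxPoints(r)]
    ctr=pix2w(im,r[0],z)
    e=bx[1]-bx[0];e2=bx[2]-bx[1]
    print(name,st[i,4],'cen',np.round(c[i],1),'box',np.round(ctr[:2],4),'circ',np.round(pix2w(im,(cx,cy),z)[:2],4),'sz',np.round([np.hypot(*e),np.hypot(*e2)],3),'ang',np.round(np.degrees([np.arctan2(e[1],e[0]),np.arctan2(e2[1],e2[0])]),1))
seg('mat',(45,80,40),(80,255,255),(120,220,200,295),.002)
seg('coaster',(0,0,0),(180,255,60),(220,275,270,325),.012)
seg('tray',(0,0,30),(180,40,200),(440,185,520,300),.022)
seg('lid',(22,150,100),(35,255,255),(280,175,315,212),.046)
seg('heart',(125,60,40),(165,255,255),(310,280,345,315),.014)
seg('fish',(5,190,120),(16,255,255),(370,280,405,315),.014)
seg('stand',(0,60,20),(15,255,105),(235,150,355,262),.008)
for n,uv in (('bluecap',(266.5,202.5)),('redcap',(308.5,214))): print(n,pix2w(im,uv,.125)[:2])
for uv,z in(((264,157),.026),((346,179),.026),((325,255),.008),((243,234),.008)):print(pix2w(im,uv,z)[:2])
cv2.imwrite('pics/c1.png',cv2.resize(p[150:260,235:355,::-1],None,fx=5,fy=5,interpolation=2))
E
```

```text
mat 2312 cen [158.7 256.6] box [0.5235 0.3505] circ [0.5224 0.3499] sz [0.111 0.112] ang [ -2.4 -95.1]
coaster 669 cen [244.5 299.3] box [0.4274 0.1629] circ [0.4274 0.1634] sz [0.061 0.062] ang [ -26.6 -117.4]
tray 4676 cen [480.1 240.3] box [ 0.5445 -0.3473] circ [ 0.544  -0.3466] sz [0.201 0.114] ang [-11.2 -99.5]
lid 498 cen [297.8 190.9] box [0.654  0.0444] circ [0.6544 0.0451] sz [0.052 0.052] ang [ -45.  -136.6]
heart 248 cen [327.7 297.1] box [ 0.4266 -0.0126] circ [ 0.4286 -0.0151] sz [0.036 0.038] ang [-91.  178.8]
fish 39 cen [384.  297.1] box [ 0.425  -0.1386] circ [ 0.4284 -0.1476] sz [0.021 0.047] ang [ -69.4 -160. ]
stand 4325 cen [296.6 200. ] box [0.6332 0.054 ] circ [0.6328 0.0538] sz [0.182 0.191] ang [ -15.4 -106.9]
bluecap [0.61295848 0.1040927 ]
redcap [0.5885157  0.02157244]
[0.73607908 0.1185837 ]
[ 0.6838283  -0.05991435]
[ 0.51983817 -0.01120572]
[0.56902315 0.16673128]
```

View pics/c1.png

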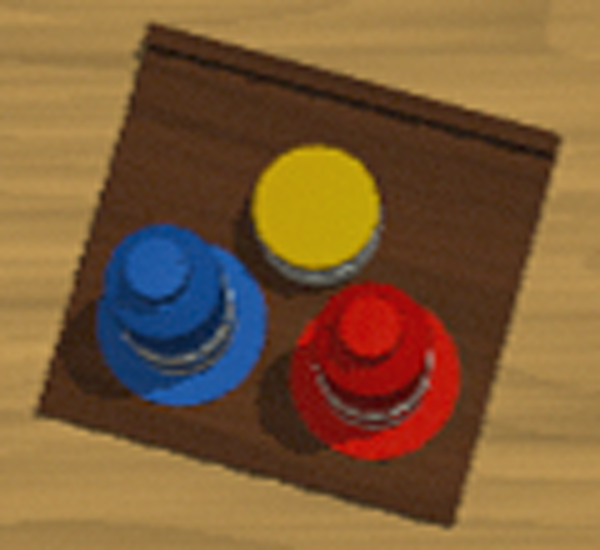

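```bash
python3 - <<'E'
from h import *
im=shot('top')
for n,uv,z in(('bcap',(266,203.2),.125),('rcap',(308.4,215),.125),('bpad',(271,213.6),.010),('rpad',(309.8,224.6),.010)):print(n,np.round(pix2w(im,uv,z)[:2],4))
R=cv2.Rodrigues(arm.observe()['ee_rot'])[0];print(R.round(3),'tool y yaw deg',np.degrees(np.arctan2(R[1,1],R[0,1])))
E
```

```text
bcap [0.6116 0.1051]
rcap [0.5865 0.0218]
bpad [0.6129 0.1053]
rpad [0.587  0.0208]
[[ 0.922  0.387 -0.   ]
 [ 0.387 -0.922  0.001]
 [-0.    -0.001 -1.   ]] tool y yaw deg -67.21333308802245
```

Call:
drive_tool:
  targets:
    - [0,0,5,2.9,5,0,1]
    - [0,0,5,2.9,5,0,1]
    - [0,0,5,2.9,5,0,1]
    - [0,0,5,2.9,5,0,1]
    - [0,0,5,2.9,5,0,1]
  force: 20

```text
clock: 0.7
position: [0.3599, -0.3725, 0.2268]
ee_rot: [-2.869, -1.277, -0.002]
force: [0.7, -0.1, 0.3]
width: 1.003
gripper_force: 0.0
```

Call:
drive_tool:
  targets:
    - [0,0,5.2,2.9,5,0,1]
    - [0,0,5.2,2.9,5,0,1]
    - [0,0,5.2,2.9,5,0,1]
    - [0,0,5.2,2.9,5,0,1]
    - [0,0,5.2,2.9,5,0,1]

```text
clock: 1.2
position: [0.4756, -0.1723, 0.227]
ee_rot: [-2.509, -1.891, -0.002]
force: [0.6, 0.8, -0.6]
width: 1.0
gripper_force: 0.0
```

Call:
drive_tool:
  targets:
    - [0,0,0,2.7,4.2,0,1]
    - [0,0,0,2.7,4.2,0,1]
    - [0,0,0,2.7,4.2,0,1]
    - [0,0,0,2.7,4.2,0,1]
    - [0,0,0,2.7,4.2,0,1]

```text
clock: 1.7
position: [0.5844, 0.0003, 0.2267]
ee_rot: [-2.501, -1.896, -0.006]
force: [-0.1, 0.2, 0.4]
width: 1.003
gripper_force: 0.0
```

```bash
cat >> h.py <<'E'
def wshot(f=None):
    s=arm.observe();im=arm.get_image('wrist')
    T=np.eye(4);T[:3,:3]=cv2.Rodrigues(np.array(s['ee_rot'],float))[0];T[:3,3]=s['position']
    C=np.linalg.inv(T@np.array(im['mount']))
    im['rvec']=cv2.Rodrigues(C[:3,:3])[0];im['tvec']=C[:3,3]
    if f: cv2.imwrite('pics/'+f,im['pixels'][:,:,::-1])
    return im,s
def proj(im,P): return cv2.projectPoints(np.array(P,float).reshape(-1,3),im['rvec'],np.array(im['tvec'],float),np.array(im['intrinsics']),None)[0].reshape(-1,2)
E
python3 - <<'E'
from h import *
im,s=wshot('w1.png');print(s['position'],cv2.Rodrigues(s['ee_rot'])[0].round(3))
print(proj(im,[[.5868,.0213,.125],[.612,.105,.125],[.654,.0447,.046]]).round(0))
E
```

```text
[5.84364270e-01 2.73109615e-04 2.26658848e-01] [[ 0.27   0.963  0.002]
 [ 0.963 -0.27   0.005]
 [ 0.005  0.    -1.   ]]
[[311. 207.]
 [314.  66.]
 [383. 137.]]
```

View pics/w1.png

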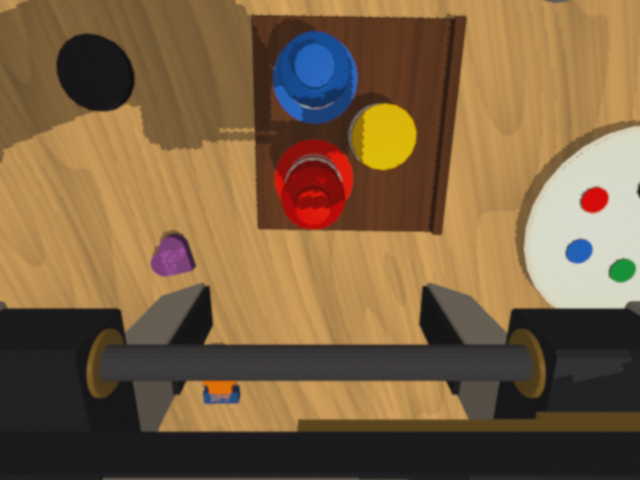

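The wrist view shows the caps at (312,207) red and (314,66) blue and the lid at (383,136), all as predicted, and the stand is square to the tool. Next I go down on red.

Call:
drive_tool:
  targets:
    - [0,0,0,0.06,0.53,0,1]
    - [0,0,0,0.06,0.53,-1.0,1]
    - [0,0,0,0.06,0.53,-2,1]
    - [0,0,0,0.06,0.53,-2.4,1]
    - [0,0,0,0.06,0.53,-2.4,1]

```text
clock: 2.25
position: [0.5822, 0.0113, 0.128]
ee_rot: [-2.512, -1.883, 0.008]
force: [-0.8, 0.6, 0.4]
width: 1.002
gripper_force: 0.0
```

Call:
drive_tool:
  targets:
    - [0,0,0,0.12,0.25,0,1]
    - [0,0,0,0.12,0.25,-0.8,1]
    - [0,0,0,0.12,0.25,-1.52,1]
    - [0,0,0,0.12,0.25,-1.52,1]
    - [0,0,0,0.12,0.25,-1.52,1]

```text
clock: 2.75
position: [0.5903, 0.0235, 0.0714]
ee_rot: [2.512, 1.886, 0.002]
force: [0.0, -0.6, -0.3]
width: 1.0
gripper_force: 0.0
```

Call:
drive_tool:
  targets:
    - [0,0,0,0,0,0,0.4]
    - [0,0,0,0,0,0,0.4]
    - [0,0,0,0,0,0,0.4]
    - [0,0,0,0,0,0,0.4]
    - [0,0,0,0,0,0,0.4]
  force: 20

```text
clock: 3.25
position: [0.5894, 0.023, 0.0702]
ee_rot: [2.512, 1.886, 0.0]
force: [-0.5, 0.3, 0.5]
width: 0.615
gripper_force: 0.0
```

Call:
drive_tool:
  targets:
    - [0,0,0,-0.06,-0.04,-0.1,0.4]
    - [0,0,0,-0.06,-0.04,-0.1,0.4]
    - [0,0,0,-0.06,-0.04,-0.1,0.4]
    - [0,0,0,-0.06,-0.04,-0.1,0.4]
    - [0,0,0,-0.06,-0.04,-0.1,0.4]

```text
clock: 3.75
position: [0.587, 0.0214, 0.0659]
ee_rot: [2.512, 1.886, 0.0]
force: [1.3, -1.9, 1.2]
width: 0.52
gripper_force: 20.0
```

Call:
drive_tool:
  targets:
    - [0,0,0,0,0,0,0.4]
    - [0,0,0,0,0,0,0.4]
    - [0,0,0,0,0,0,0.4]

```text
clock: 4.05
position: [0.5868, 0.0213, 0.0659]
ee_rot: [-2.512, -1.886, 0.0]
force: [1.1, -1.0, -0.4]
width: 0.514
gripper_force: 20.0
```

Call:
drive_tool:
  targets:
    - [0,0,0,0,0,0.7,0.4]
    - [0,0,0,0,0,1.4,0.4]
    - [0,0,0,0,0,2,0.4]
    - [0,0,0,0,-1,2,0.4]
    - [0,0,0,0,-2,2,0.4]

```text
clock: 4.55
position: [0.5869, -0.058, 0.1467]
ee_rot: [2.509, 1.89, 0.002]
force: [0.9, -0.3, -1.2]
width: 0.521
gripper_force: 20.0
```

Call:
drive_tool:
  targets:
    - [0,0,0,0,-1,0,0.4]
    - [0,0,0,0,-2,0,0.4]
    - [0,0,0,0,-3,0,0.4]
    - [0,0,0,0,-4,0,0.4]
    - [0,0,0,0,-5,0,0.4]

```text
clock: 5.05
position: [0.586, -0.26, 0.1455]
ee_rot: [-2.511, -1.885, 0.001]
force: [1.0, -0.0, -0.9]
width: 0.514
gripper_force: 20.0
```

Call:
drive_tool:
  targets:
    - [0,0,0,0.04,-1,0,0.4]
    - [0,0,0,0.04,-1.8,0,0.4]
    - [0,0,0,0.04,-2.4,0,0.4]
    - [0,0,0,0.04,-2.4,0,0.4]
    - [0,0,0,0.04,-2.4,0,0.4]

```text
clock: 5.55
position: [0.5877, -0.3546, 0.1451]
ee_rot: [-2.512, -1.884, 0.001]
force: [0.8, 0.3, -1.0]
width: 0.519
gripper_force: 20.0
```

Call:
drive_tool:
  targets:
    - [0,0,0,0,0,-0.7,0.4]
    - [0,0,0,0,0,-1.4,0.4]
    - [0,0,0,0,0,-1.4,0.4]
    - [0,0,0,0,0,-1.4,0.4]

```text
clock: 5.95
position: [0.5886, -0.3531, 0.0901]
ee_rot: [-2.51, -1.887, -0.0]
force: [-0.6, 0.2, -0.8]
width: 0.517
gripper_force: 20.0
```

Call:
drive_tool:
  targets:
    - [0,0,0,0,0,-0.35,0.4]
    - [0,0,0,0,0,-0.55,0.4]
    - [0,0,0,0,0,-0.68,0.4]
    - [0,0,0,0,0,-0.68,0.4]
    - [0,0,0,0,0,-0.68,0.4]

```text
clock: 6.45
position: [0.5886, -0.3546, 0.0628]
ee_rot: [2.513, 1.886, 0.0]
force: [-0.9, 0.4, -1.8]
width: 0.513
gripper_force: 20.0
```

Call:
drive_tool:
  targets:
    - [0,0,0,0,0,0,0.65]
    - [0,0,0,0,0,0,0.65]
    - [0,0,0,0,0,0,0.65]
    - [0,0,0,0,0,0,0.65]

```text
clock: 6.85
position: [0.5887, -0.3547, 0.063]
ee_rot: [2.512, 1.886, 0.0]
force: [0.5, 0.3, -0.1]
width: 0.648
gripper_force: 0.0
```

Call:
drive_tool:
  targets:
    - [0,0,0,0,0,1,0.65]
    - [0,0,0,0,0,2,0.65]
    - [0,0,0,0,0,2.5,0.65]
    - [0,0,0,0,1,2.5,0.8]
    - [0,0,0,0,2,2.5,0.8]

```text
clock: 7.35
position: [0.5886, -0.2752, 0.1638]
ee_rot: [2.514, 1.881, 0.001]
force: [0.6, 1.3, -0.2]
width: 0.769
gripper_force: 0.0
```

Call:
drive_tool:
  targets:
    - [0,0,0,0.1,1.2,0,0.8]
    - [0,0,0,0.2,2.4,0,0.8]
    - [0,0,0,0.3,3.6,0,0.8]
    - [0,0,0,0.4,4.8,0,0.8]
    - [0,0,0,0.58,6,0,0.8]

```text
clock: 7.85
position: [0.6114, -0.0329, 0.1631]
ee_rot: [2.512, 1.885, 0.0]
force: [1.4, 0.3, 0.5]
width: 0.8
gripper_force: 0.0
```

Call:
drive_tool:
  targets:
    - [0,0,0,0,1.2,0,0.8]
    - [0,0,0,0,2.4,0,0.8]
    - [0,0,0,0,3.49,0,0.8]
    - [0,0,0,0,3.49,0,0.8]
    - [0,0,0,0,3.49,0,0.8]

```text
clock: 8.35
position: [0.6115, 0.1066, 0.1629]
ee_rot: [-2.51, -1.89, -0.001]
force: [-0.4, -1.4, 0.4]
width: 0.802
gripper_force: 0.0
```

Call:
drive_tool:
  targets:
    - [0,0,0,0,0,0,0.8]
    - [0,0,0,0,0,0,0.8]

```text
clock: 8.55
position: [0.6119, 0.103, 0.1627]
ee_rot: [2.514, 1.882, -0.001]
force: [-0.6, -0.3, 0.0]
width: 0.8
gripper_force: 0.0
```

Then down (+2 mm in y), grip and lift blue.

Call:
drive_tool:
  targets:
    - [0,0,0,0,0.04,-1,0.8]
    - [0,0,0,0,0.04,-1.8,0.8]
    - [0,0,0,0,0.04,-2.42,0.8]
    - [0,0,0,0,0.04,-2.42,0.8]
    - [0,0,0,0,0.04,-2.42,0.8]

```text
clock: 9.05
position: [0.6119, 0.1057, 0.0663]
ee_rot: [2.514, 1.884, -0.001]
force: [0.7, 0.8, 0.3]
width: 0.801
gripper_force: 0.0
```

Call:
drive_tool:
  targets:
    - [0,0,0,0,0,0,0.4]
    - [0,0,0,0,0,0,0.4]
    - [0,0,0,0,0,0,0.4]
    - [0,0,0,0,0,0,0.4]
    - [0,0,0,0,0,0,0.4]

```text
clock: 9.55
position: [0.6123, 0.1067, 0.0667]
ee_rot: [2.512, 1.886, 0.002]
force: [1.3, -0.3, 5.8]
width: 0.519
gripper_force: 20.0
```

Call:
drive_tool:
  targets:
    - [0,0,0,0,0,0,0.4]
    - [0,0,0,0,0,0,0.4]

```text
clock: 9.75
position: [0.6123, 0.1067, 0.0667]
ee_rot: [2.512, 1.886, 0.002]
force: [-0.4, -0.5, 5.8]
width: 0.522
gripper_force: 20.0
```

Call:
drive_tool:
  targets:
    - [0,0,0,0,0,0.7,0.4]
    - [0,0,0,0,0,1.4,0.4]
    - [0,0,0,0,0,2,0.4]
    - [0,0,0,-0.3,-1,2,0.4]
    - [0,0,0,-0.6,-2,2,0.4]

```text
clock: 10.25
position: [0.5877, 0.0272, 0.1466]
ee_rot: [2.509, 1.89, 0.002]
force: [1.1, -1.8, -2.0]
width: 0.52
gripper_force: 20.0
```

Call:
drive_tool:
  targets:
    - [0,0,0,-0.3,-1.1,0,0.4]
    - [0,0,0,-0.6,-2.2,0,0.4]
    - [0,0,0,-0.9,-3.3,0,0.4]
    - [0,0,0,-1.2,-4.4,0,0.4]
    - [0,0,0,-1.5,-5.5,0,0.4]

```text
clock: 10.75
position: [0.5266, -0.195, 0.1458]
ee_rot: [-2.512, -1.886, 0.001]
force: [1.1, 0.5, -0.9]
width: 0.516
gripper_force: 20.0
```

Call:
drive_tool:
  targets:
    - [0,0,0,-0.3,-1.1,0,0.4]
    - [0,0,0,-0.5,-2.2,0,0.4]
    - [0,0,0,-0.7,-3.1,0,0.4]
    - [0,0,0,-0.7,-3.64,0,0.4]
    - [0,0,0,-0.7,-3.64,0,0.4]

```text
clock: 11.25
position: [0.4979, -0.3434, 0.1453]
ee_rot: [2.518, 1.878, -0.003]
force: [0.3, -0.7, -1.1]
width: 0.519
gripper_force: 20.0
```

Call:
drive_tool:
  targets:
    - [0,0,0,0,0,-0.7,0.4]
    - [0,0,0,0,0,-1.4,0.4]
    - [0,0,0,0,0,-1.4,0.4]
    - [0,0,0,0,0,-1.4,0.4]

```text
clock: 11.65
position: [0.4997, -0.338, 0.09]
ee_rot: [-2.51, -1.886, 0.0]
force: [0.4, -0.3, -0.8]
width: 0.521
gripper_force: 20.0
```

Call:
drive_tool:
  targets:
    - [0,0,0,0,0,-0.35,0.4]
    - [0,0,0,0,0,-0.55,0.4]
    - [0,0,0,0,0,-0.68,0.4]
    - [0,0,0,0,0,-0.68,0.4]
    - [0,0,0,0,0,-0.68,0.4]

```text
clock: 12.15
position: [0.4997, -0.339, 0.0628]
ee_rot: [-2.512, -1.886, -0.0]
force: [-0.1, -0.4, -0.6]
width: 0.521
gripper_force: 20.0
```

Call:
drive_tool:
  targets:
    - [0,0,0,0,0,0,0.65]
    - [0,0,0,0,0,0,0.65]
    - [0,0,0,0,0,0,0.65]
    - [0,0,0,0,0,0,0.65]

```text
clock: 12.55
position: [0.4998, -0.3391, 0.0629]
ee_rot: [2.512, 1.886, 0.0]
force: [-0.1, -0.1, 0.7]
width: 0.65
gripper_force: 0.0
```

Call:
drive_tool:
  targets:
    - [0,0,0,0,0,1,0.65]
    - [0,0,0,0,0,2,0.65]
    - [0,0,0,0,0,2.5,0.65]
    - [0,0,0,0,0,2.5,0.65]
    - [0,0,0,0,0,2.5,0.65]

```text
clock: 13.05
position: [0.4996, -0.3392, 0.1629]
ee_rot: [2.512, 1.885, 0.0]
force: [-0.6, 0.1, -0.5]
width: 0.65
gripper_force: 0.0
```

```bash
python3 - <<'E'
from h import *
shot('side','s2.png')
E
```

```text
(no output)
```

View pics/s2.png

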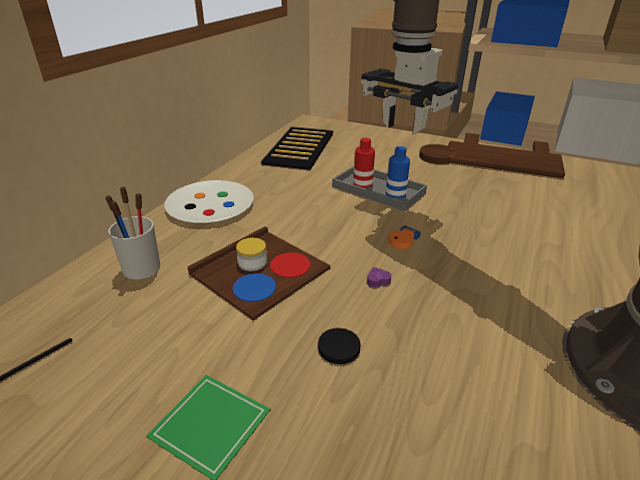

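Both bottles stand in the tray, red (365,165) and blue (398,175), with the tin untouched at (251,253). Next is the coaster, with a re-measure of the uncovered pads.

```bash
python3 - <<'E'
from h import *
im=shot('top');p=im['pixels'];hsv=cv2.cvtColor(p,cv2.COLOR_RGB2HSV)
def seg(name,lo,hi,roi,z):
    x0,y0,x1,y1=roi;m=cv2.inRange(hsv,lo,hi);k=np.zeros_like(m);k[y0:y1,x0:x1]=m[y0:y1,x0:x1]
    n,l,st,c=cv2.connectedComponentsWithStats(k);i=1+np.argmax(st[1:,4])
    print(name,st[i,4],np.round(pix2w(im,c[i],z)[:2],4))
seg('mat',(45,80,40),(80,255,255),(120,220,200,295),.002)
seg('coaster',(0,0,0),(180,255,60),(220,275,270,325),.012)
seg('lid',(22,150,100),(35,255,255),(280,175,315,212),.046)
seg('bpad',(100,120,40),(125,255,255),(235,170,355,262),.010)
seg('rpad',(0,200,120),(5,255,255),(235,170,355,262),.010)
E
```

```text
mat 2312 [0.5234 0.3506]
coaster 666 [0.4271 0.1628]
lid 502 [0.654  0.0451]
bpad 879 [0.612  0.1055]
rpad 896 [0.5867 0.0215]
```

Call:
drive_tool:
  targets:
    - [0,0,0,-0.15,1,0,0.9]
    - [0,0,0,-0.3,2.1,0,0.9]
    - [0,0,0,-0.45,3.2,0,0.9]
    - [0,0,0,-0.6,4.3,0,0.95]
    - [0,0,0,-0.75,5.4,0,0.95]

```text
clock: 13.65
position: [0.4685, -0.1213, 0.1617]
ee_rot: [-2.511, -1.885, 0.002]
force: [0.7, 0.4, -0.1]
width: 0.946
gripper_force: 0.0
```

Call:
drive_tool:
  targets:
    - [0,0,0,-0.2,1.1,0,0.95]
    - [0,0,0,-0.4,2.2,0,0.95]
    - [0,0,0,-0.6,3.3,0,0.95]
    - [0,0,0,-0.8,4.4,0,0.95]
    - [0,0,0,-1,5.5,0,0.95]

```text
clock: 14.15
position: [0.4285, 0.0983, 0.1619]
ee_rot: [-2.512, -1.885, 0.002]
force: [1.2, 0.5, 0.4]
width: 0.952
gripper_force: 0.0
```

Call:
drive_tool:
  targets:
    - [0,0,0,-0.05,0.9,0,0.95]
    - [0,0,0,-0.05,1.65,0,0.95]
    - [0,0,0,-0.05,1.65,-1,0.95]
    - [0,0,0,-0.05,1.65,-1.5,0.95]
    - [0,0,0,-0.05,1.65,-1.5,0.95]

```text
clock: 14.65
position: [0.4251, 0.162, 0.0997]
ee_rot: [-2.51, -1.886, 0.01]
force: [-0.0, -0.5, -0.0]
width: 0.946
gripper_force: 0.0
```

Call:
drive_tool:
  targets:
    - [0,0,0,0,0,0,0.95]
    - [0,0,0,0,0,0,0.95]

```text
clock: 14.85
position: [0.4282, 0.1631, 0.1035]
ee_rot: [2.513, 1.885, 0.002]
force: [-1.1, 1.1, 0.5]
width: 0.954
gripper_force: 0.0
```

Call:
drive_tool:
  targets:
    - [0,0,0,0,0,-1,0.95]
    - [0,0,0,0,0,-1.9,0.95]
    - [0,0,0,0,0,-2.3,0.95]
    - [0,0,0,0,0,-2.3,0.95]
    - [0,0,0,0,0,-2.3,0.95]

```text
clock: 15.35
position: [0.4285, 0.1633, 0.0118]
ee_rot: [2.512, 1.885, 0.002]
force: [-0.0, -0.0, 0.1]
width: 0.95
gripper_force: 0.0
```

Call:
drive_tool:
  targets:
    - [0,0,0,0,0,-0.1,0.95]
    - [0,0,0,0,0,-0.2,0.9]
    - [0,0,0,0,0,-0.2,0.9]

```text
clock: 15.65
position: [0.428, 0.1629, 0.003]
ee_rot: [2.512, 1.885, 0.001]
force: [-0.7, -0.6, 0.2]
width: 0.905
gripper_force: 0.0
```

Call:
drive_tool:
  targets:
    - [0,0,0,0,0,0,0.5]
    - [0,0,0,0,0,0,0.5]
    - [0,0,0,0,0,0,0.5]
    - [0,0,0,0,0,0,0.5]
    - [0,0,0,0,0,0,0.5]

```text
clock: 16.15
position: [0.4278, 0.163, 0.0029]
ee_rot: [2.512, 1.886, 0.0]
force: [-0.1, -0.2, 1.8]
width: 0.689
gripper_force: 20.0
```

Call:
drive_tool:
  targets:
    - [0,0,0,0,0,0,0.5]
    - [0,0,0,0,0,0.5,0.5]
    - [0,0,0,0,0,1,0.5]
    - [0,0,0,0,0,1.5,0.5]
    - [0,0,0,0,0,1.5,0.5]

```text
clock: 16.65
position: [0.4289, 0.1637, 0.0645]
ee_rot: [2.512, 1.885, 0.005]
force: [0.8, 0.9, -0.5]
width: 0.686
gripper_force: 20.0
```

Call:
drive_tool:
  targets:
    - [0,0,0,0.5,1,0,0.5]
    - [0,0,0,1,2,0,0.5]
    - [0,0,0,1.5,3,0,0.5]
    - [0,0,0,2,4,0,0.5]
    - [0,0,0,2.38,4.69,0,0.5]

```text
clock: 17.15
position: [0.5231, 0.3536, 0.0616]
ee_rot: [-2.511, -1.887, -0.0]
force: [-0.5, -0.2, -1.3]
width: 0.692
gripper_force: 20.0
```

Call:
drive_tool:
  targets:
    - [0,0,0,0,0,0,0.5]
    - [0,0,0,0,0,-0.5,0.5]
    - [0,0,0,0,0,-1,0.5]
    - [0,0,0,0,0,-1.2,0.5]
    - [0,0,0,0,0,-1.2,0.5]

```text
clock: 17.65
position: [0.5218, 0.3491, 0.013]
ee_rot: [2.512, 1.886, -0.006]
force: [-0.5, 0.7, -0.6]
width: 0.692
gripper_force: 20.0
```

Call:
drive_tool:
  targets:
    - [0,0,0,0.02,0.02,-0.1,0.5]
    - [0,0,0,0.02,0.02,-0.22,0.5]
    - [0,0,0,0.02,0.02,-0.22,0.5]
    - [0,0,0,0.02,0.02,-0.22,0.5]

```text
clock: 18.05
position: [0.5238, 0.3514, 0.0062]
ee_rot: [2.513, 1.886, 0.001]
force: [-0.5, 0.2, -0.0]
width: 0.687
gripper_force: 20.0
```

Call:
drive_tool:
  targets:
    - [0,0,0,0,0,0,0.9]
    - [0,0,0,0,0,0,0.9]
    - [0,0,0,0,0,0,0.9]
    - [0,0,0,0,0,0,0.9]

```text
clock: 18.45
position: [0.5238, 0.3514, 0.0061]
ee_rot: [2.512, 1.886, 0.0]
force: [-0.0, -0.5, -0.3]
width: 0.899
gripper_force: 0.0
```

Call:
drive_tool:
  targets:
    - [0,0,0,0,0,1,0.9]
    - [0,0,0,0,0,2,0.9]
    - [0,0,0,0,0,3,0.9]
    - [0,0,0,0,0,3,0.9]
    - [0,0,0,0,0,3,0.9]

```text
clock: 18.95
position: [0.5243, 0.3517, 0.1271]
ee_rot: [2.512, 1.886, 0.004]
force: [-0.2, 0.6, 0.1]
width: 0.897
gripper_force: 0.0
```

```bash
python3 - <<'E'
from h import *
print(arm.observe()['joints'])
E
```

```text
[-0.34877837  0.58933802 -0.49465337  1.64139744  0.32179734  0.99030553
 -1.23368588]
```

Call:
drive_tool:
  targets:
    - [0,0,0,0.4,-1,0,0.9]
    - [0,0,0,0.8,-2,0,0.9]
    - [0,0,0,1.2,-3,0,0.9]
    - [0,0,0,1.6,-4,0,0.9]
    - [0,0,0,2,-4.8,0,0.9]

```text
clock: 19.45
position: [0.6034, 0.1559, 0.1242]
ee_rot: [2.514, 1.884, -0.005]
force: [-0.4, 0.2, 0.2]
width: 0.905
gripper_force: 0.0
```

Call:
drive_tool:
  targets:
    - [0,0,-1.7,0.4,-1,0,0.9]
    - [0,0,-3.4,0.8,-2,0,0.9]
    - [0,0,-5.1,1.25,-2.87,0,0.9]
    - [0,0,-6.8,1.25,-2.87,0,0.9]
    - [0,0,-8.5,1.25,-2.87,0,0.9]

```text
clock: 19.95
position: [0.6532, 0.042, 0.1239]
ee_rot: [3.029, 0.833, -0.005]
force: [-0.7, 0.7, 0.4]
width: 0.902
gripper_force: 0.0
```

Call:
drive_tool:
  targets:
    - [0,0,-1.7,0,0,0,0.9]
    - [0,0,-3.4,0,0,0,0.9]
    - [0,0,-5.1,0,0,0,0.9]
    - [0,0,-6.8,0,0,0,0.9]
    - [0,0,-8.5,0,0,0,0.9]

```text
clock: 20.45
position: [0.6527, 0.0443, 0.1241]
ee_rot: [3.125, -0.317, -0.004]
force: [-0.1, 0.6, 0.3]
width: 0.901
gripper_force: 0.0
```

Call:
drive_tool:
  targets:
    - [0,0,-1,0,0,0,0.9]
    - [0,0,-1,0,0,0,0.9]
    - [0,0,-1,0,0,0,0.9]

```text
clock: 20.75
position: [0.6531, 0.0445, 0.1248]
ee_rot: [3.11, -0.438, -0.003]
force: [0.4, 0.7, -0.2]
width: 0.901
gripper_force: 0.0
```

```bash
python3 - <<'E'
from h import *
im=shot('top');p=im['pixels'];hsv=cv2.cvtColor(p,cv2.COLOR_RGB2HSV)
m=cv2.inRange(hsv,(0,0,0),(180,255,60));k=m*0;k[230:285,130:190]=m[230:285,130:190]
n,l,st,c=cv2.connectedComponentsWithStats(k);i=1+np.argmax(st[1:,4]);print('coaster',st[i,4],c[i],pix2w(im,c[i],.014)[:2])
wi,s=wshot();hsv=cv2.cvtColor(wi['pixels'],cv2.COLOR_RGB2HSV)
m=cv2.inRange(hsv,(22,150,60),(35,255,255));n,l,st,c=cv2.connectedComponentsWithStats(m);i=1+np.argmax(st[1:,4]);print('tin',st[i],pix2w(wi,c[i],.046),s['position'],cv2.Rodrigues(s['ee_rot'])[0].round(3))
E
```

```text
coaster 672 [157.19196429 256.55357143] [0.52210343 0.35017644]
tin [ 274  201   85   81 5294] [0.65653381 0.04396291 0.046     ] [0.65319497 0.04449688 0.12505157] [[ 0.961 -0.277 -0.001]
 [-0.277 -0.961 -0.   ]
 [-0.001  0.001 -1.   ]]
```

Call:
drive_tool:
  targets:
    - [0,0,0,0.05,0,-1,0.9]
    - [0,0,0,0.05,0,-2,0.9]
    - [0,0,0,0.05,0,-2.5,0.9]
    - [0,0,0,0.05,0,-2.75,0.9]
    - [0,0,0,0.05,0,-2.75,0.9]

```text
clock: 21.35
position: [0.6549, 0.0444, 0.0147]
ee_rot: [3.11, -0.442, -0.004]
force: [-0.3, -0.4, -0.3]
width: 0.898
gripper_force: 0.0
```

Call:
drive_tool:
  targets:
    - [0,0,0,0,0,0,0.4]
    - [0,0,0,0,0,0,0.4]
    - [0,0,0,0,0,0,0.4]
    - [0,0,0,0,0,0,0.4]
    - [0,0,0,0,0,0,0.4]

```text
clock: 21.85
position: [0.6562, 0.0444, 0.0168]
ee_rot: [3.11, -0.443, 0.002]
force: [-0.7, -0.4, 5.7]
width: 0.584
gripper_force: 20.0
```

Call:
drive_tool:
  targets:
    - [0,0,0,0,0,0,0.4]
    - [0,0,0,0,0,0,0.4]
    - [0,0,0,0,0,0,0.4]

```text
clock: 22.15
position: [0.6562, 0.0444, 0.0168]
ee_rot: [3.11, -0.443, 0.002]
force: [-0.9, -1.6, 5.4]
width: 0.584
gripper_force: 20.0
```

Call:
drive_tool:
  targets:
    - [0,0,0,0,0,0.7,0.4]
    - [0,0,0,0,0,1.5,0.4]
    - [0,0,0,-0.2,0.5,2,0.4]
    - [0,0,0,-0.6,1.4,2,0.4]
    - [0,0,0,-1,2.3,2,0.4]

```text
clock: 22.65
position: [0.6158, 0.137, 0.0968]
ee_rot: [-3.109, 0.446, -0.002]
force: [-0.1, 0.4, -2.2]
width: 0.584
gripper_force: 20.0
```

Call:
drive_tool:
  targets:
    - [0,0,0,-0.4,1,0,0.4]
    - [0,0,0,-0.8,2,0,0.4]
    - [0,0,0,-1.2,3,0,0.4]
    - [0,0,0,-1.6,4,0,0.4]
    - [0,0,0,-2,4.8,0,0.4]

```text
clock: 23.15
position: [0.5342, 0.3314, 0.0959]
ee_rot: [-3.11, 0.44, 0.001]
force: [0.8, 0.5, -2.2]
width: 0.586
gripper_force: 20.0
```

Call:
drive_tool:
  targets:
    - [0,0,0,-0.32,0.56,0,0.4]
    - [0,0,0,-0.32,0.56,0,0.4]
    - [0,0,0,-0.32,0.56,-0.5,0.4]
    - [0,0,0,-0.32,0.56,-1,0.4]
    - [0,0,0,-0.32,0.56,-1,0.4]

```text
clock: 23.65
position: [0.5215, 0.3489, 0.0533]
ee_rot: [3.106, -0.443, -0.005]
force: [0.2, -0.6, -1.2]
width: 0.585
gripper_force: 20.0
```

Call:
drive_tool:
  targets:
    - [0,0,0,0,0,0,0.4]
    - [0,0,0,0,0,0,0.4]

```text
clock: 23.85
position: [0.5237, 0.3511, 0.057]
ee_rot: [-3.109, 0.444, -0.002]
force: [0.1, 0.0, -1.7]
width: 0.585
gripper_force: 20.0
```

Call:
drive_tool:
  targets:
    - [0,0,0,0,0,-0.4,0.4]
    - [0,0,0,0,0,-0.65,0.4]
    - [0,0,0,0,0,-0.8,0.4]
    - [0,0,0,0,0,-0.84,0.4]
    - [0,0,0,0,0,-0.84,0.4]

```text
clock: 24.35
position: [0.523, 0.351, 0.0228]
ee_rot: [-3.11, 0.443, -0.0]
force: [-0.8, -0.9, -0.8]
width: 0.585
gripper_force: 20.0
```

Call:
drive_tool:
  targets:
    - [0,0,0,0,0,0,0.4]
    - [0,0,0,0,0,0,0.4]

```text
clock: 24.55
position: [0.523, 0.351, 0.0228]
ee_rot: [-3.11, 0.443, -0.0]
force: [-1.5, -2.0, 4.3]
width: 0.584
gripper_force: 20.0
```

Contact made (4 N). Release, rise and check.

Call:
drive_tool:
  targets:
    - [0,0,0,0,0,0,0.85]
    - [0,0,0,0,0,0,0.85]
    - [0,0,0,0,0,0,0.85]
    - [0,0,0,0,0,0,0.85]

```text
clock: 24.95
position: [0.523, 0.3511, 0.0223]
ee_rot: [-3.11, 0.443, -0.0]
force: [-0.6, 0.5, -0.2]
width: 0.842
gripper_force: 0.0
```

Call:
drive_tool:
  targets:
    - [0,0,0,0,0,1,0.85]
    - [0,0,0,0,0,2,0.85]
    - [0,0,0,0,0,3,0.85]
    - [0,0,0,0,0,3.5,0.85]
    - [0,0,0,0,0,3.5,0.85]

```text
clock: 25.45
position: [0.5246, 0.3524, 0.1661]
ee_rot: [-3.106, 0.442, -0.007]
force: [0.3, 0.9, -0.5]
width: 0.849
gripper_force: 0.0
```

Call:
drive_tool:
  targets:
    - [0,0,0,0,-1,0,0.85]
    - [0,0,0,0,-2,0,0.85]
    - [0,0,0,0,-3,0,0.85]
    - [0,0,0,0,-4,0,0.85]
    - [0,0,0,0,-5,0,0.85]

```text
clock: 25.95
position: [0.5221, 0.1492, 0.1613]
ee_rot: [3.109, -0.443, -0.002]
force: [1.5, -0.2, -0.2]
width: 0.855
gripper_force: 0.0
```

```bash
python3 - <<'E'
from h import *
im=shot('top');p=im['pixels'];hsv=cv2.cvtColor(p,cv2.COLOR_RGB2HSV)
m=cv2.inRange(hsv,(22,150,60),(35,255,255));k=m*0;k[230:285,130:190]=m[230:285,130:190]
n,l,st,c=cv2.connectedComponentsWithStats(k);i=1+np.argmax(st[1:,4]);print('lid',st[i,4],c[i],pix2w(im,c[i],.052)[:2])
a=cv2.resize(p[215:300,110:210,::-1],(400,340));b=shot('side')['pixels'][360:480,130:290,::-1]
cv2.imwrite('pics/c2.png',np.hstack([a,cv2.resize(b,(400,340))]))
E
```

```text
lid 389 [147.93316195 256.27249357] [0.51866637 0.35785438]
```

View pics/c2.png

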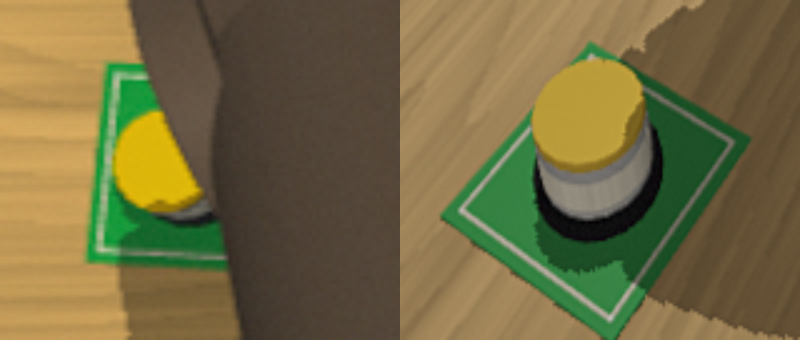

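The set is made: in the side crop the tin stands centred on the coaster at (597,190). I go for the blue bottle next and check the set from the top once the arm is clear.

Call:
drive_tool:
  targets:
    - [0,0,0,-0.1,-1.1,0,0.85]
    - [0,0,0,-0.1,-2.2,0,0.85]
    - [0,0,0,-0.2,-3.3,0,0.85]
    - [0,0,0,-0.2,-4.4,0,0.85]
    - [0,0,0,-0.3,-5.5,0,0.85]

```text
clock: 26.55
position: [0.5106, -0.0703, 0.1616]
ee_rot: [3.11, -0.442, -0.001]
force: [0.4, 0.8, -0.2]
width: 0.852
gripper_force: 0.0
```

Call:
drive_tool:
  targets:
    - [0,0,0,-0.1,-1.1,0,0.85]
    - [0,0,0,-0.1,-2.2,0,0.85]
    - [0,0,0,-0.2,-3.3,0,0.85]
    - [0,0,0,-0.2,-4.4,0,0.85]
    - [0,0,0,-0.29,-5.5,0,0.85]

```text
clock: 27.05
position: [0.4992, -0.2902, 0.1614]
ee_rot: [-3.11, 0.442, 0.001]
force: [1.0, -0.3, 0.4]
width: 0.849
gripper_force: 0.0
```

Call:
drive_tool:
  targets:
    - [0,0,0,0,-0.8,0,0.85]
    - [0,0,0,0,-1.25,0,0.85]
    - [0,0,0,0,-1.25,0,0.85]
    - [0,0,0,0,-1.25,0,0.85]
    - [0,0,0,0,-1.25,0,0.85]

```text
clock: 27.55
position: [0.4999, -0.3366, 0.162]
ee_rot: [-3.109, 0.439, 0.001]
force: [0.1, 0.2, -0.7]
width: 0.847
gripper_force: 0.0
```

```bash
python3 - <<'E'
from h import *
im=shot('top');p=im['pixels'];hsv=cv2.cvtColor(p,cv2.COLOR_RGB2HSV)
for nm,lo,hi,z in(('lid',(22,150,60),(35,255,255),.052),):
    m=cv2.inRange(hsv,lo,hi);k=m*0;k[230:285,130:190]=m[230:285,130:190]
    n,l,st,c=cv2.connectedComponentsWithStats(k);i=1+np.argmax(st[1:,4]);print(nm,st[i,4],pix2w(im,c[i],z)[:2])
wi,s=wshot('w2.png');print(s['position'],proj(wi,[[.4998,-.3391,.12],[.5886,-.3547,.12]]))
E
```

```text
lid 529 [0.52142971 0.35222916]
[ 0.49997011 -0.33676863  0.1621823 ] [[321.37359003 266.86771441]
 [301.86332785  90.21527824]]
```

View pics/w2.png

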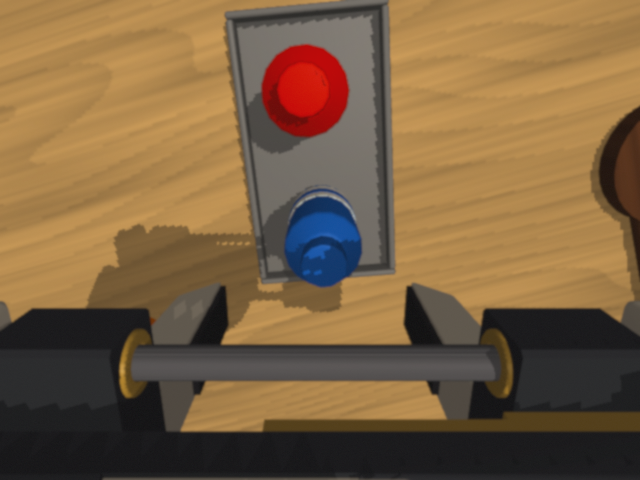

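Blue cap at (323,260) and red at (303,89) are as predicted, and the lid is about 2 mm off the coaster centre, so it is fine. Now grasp blue.

Call:
drive_tool:
  targets:
    - [0,0,0,0,-0.05,-1,0.85]
    - [0,0,0,0,-0.05,-1.9,0.85]
    - [0,0,0,0,-0.05,-2.47,0.85]
    - [0,0,0,0,-0.05,-2.47,0.85]
    - [0,0,0,0,-0.05,-2.47,0.85]

```text
clock: 28.15
position: [0.4997, -0.3404, 0.064]
ee_rot: [-3.11, 0.441, 0.0]
force: [-0.7, -0.2, 0.5]
width: 0.854
gripper_force: 0.0
```

Call:
drive_tool:
  targets:
    - [0,0,0,0,0,0,0.4]
    - [0,0,0,0,0,0,0.4]
    - [0,0,0,0,0,0,0.4]
    - [0,0,0,0,0,0,0.4]
    - [0,0,0,0,0,0,0.4]

```text
clock: 28.65
position: [0.4996, -0.3412, 0.0641]
ee_rot: [3.11, -0.443, 0.001]
force: [-1.7, 0.7, 3.8]
width: 0.519
gripper_force: 20.0
```

Call:
drive_tool:
  targets:
    - [0,0,0,0,0,0,0.4]
    - [0,0,0,0,0,0,0.4]
    - [0,0,0,0,0,0.7,0.4]
    - [0,0,0,0,0,1.5,0.4]
    - [0,0,0,0,0,2,0.4]

```text
clock: 29.15
position: [0.4996, -0.3413, 0.1453]
ee_rot: [3.11, -0.443, 0.002]
force: [0.4, 0.4, -1.5]
width: 0.519
gripper_force: 20.0
```

Call:
drive_tool:
  targets:
    - [0,0,0,0,0,0,0.4]
    - [0,0,0,0,0,0,0.4]

```text
clock: 29.35
position: [0.4991, -0.3408, 0.1431]
ee_rot: [-3.11, 0.443, 0.0]
force: [-0.1, 0.0, -1.8]
width: 0.519
gripper_force: 20.0
```

Call:
drive_tool:
  targets:
    - [0,0,0,0.25,1,0,0.4]
    - [0,0,0,0.5,2,0,0.4]
    - [0,0,0,0.75,3,0,0.4]
    - [0,0,0,1,4,0,0.4]
    - [0,0,0,1.25,5,0,0.4]

```text
clock: 29.85
position: [0.5484, -0.1392, 0.1417]
ee_rot: [-3.11, 0.443, 0.005]
force: [0.2, 0.1, -1.5]
width: 0.518
gripper_force: 20.0
```

Call:
drive_tool:
  targets:
    - [0,0,0,0.25,1,0,0.4]
    - [0,0,0,0.5,2,0,0.4]
    - [0,0,0,0.75,3,0,0.4]
    - [0,0,0,1,4,0,0.4]
    - [0,0,0,1.25,5,0,0.4]

```text
clock: 30.35
position: [0.5984, 0.0605, 0.1416]
ee_rot: [3.109, -0.443, -0.005]
force: [-0.2, -0.7, 0.1]
width: 0.519
gripper_force: 20.0
```

Call:
drive_tool:
  targets:
    - [0,0,0,0.31,0.8,0,0.4]
    - [0,0,0,0.31,1.16,0,0.4]
    - [0,0,0,0.31,1.16,-0.6,0.4]
    - [0,0,0,0.31,1.16,-1.2,0.4]
    - [0,0,0,0.31,1.16,-1.2,0.4]

```text
clock: 30.85
position: [0.6082, 0.104, 0.0911]
ee_rot: [3.107, -0.443, -0.012]
force: [-1.3, 0.1, -2.0]
width: 0.517
gripper_force: 20.0
```

Call:
drive_tool:
  targets:
    - [0,0,0,0,0,0,0.4]
    - [0,0,0,0,0,0,0.4]

```text
clock: 31.05
position: [0.6122, 0.105, 0.0964]
ee_rot: [-3.11, 0.444, -0.001]
force: [0.5, 0.8, -1.4]
width: 0.518
gripper_force: 20.0
```

Call:
drive_tool:
  targets:
    - [0,0,0,0,0.01,-0.35,0.4]
    - [0,0,0,0,0.01,-0.55,0.4]
    - [0,0,0,0,0.01,-0.66,0.4]
    - [0,0,0,0,0.01,-0.66,0.4]
    - [0,0,0,0,0.01,-0.66,0.4]

```text
clock: 31.55
position: [0.6116, 0.1057, 0.0689]
ee_rot: [3.11, -0.443, -0.001]
force: [0.4, 0.1, -0.5]
width: 0.519
gripper_force: 20.0
```

Call:
drive_tool:
  targets:
    - [0,0,0,0,0,0,0.7]
    - [0,0,0,0,0,0,0.7]
    - [0,0,0,0,0,0,0.7]
    - [0,0,0,0,0,0,0.7]

```text
clock: 31.95
position: [0.6118, 0.1058, 0.0692]
ee_rot: [-3.11, 0.443, -0.0]
force: [-0.2, 0.1, 0.6]
width: 0.697
gripper_force: 0.0
```

Call:
drive_tool:
  targets:
    - [0,0,0,0,0,1,0.7]
    - [0,0,0,0,0,2,0.7]
    - [0,0,0,0,0,2.4,0.7]
    - [0,0,0,0,0,2.4,0.7]
    - [0,0,0,0,-1,2.4,0.85]

```text
clock: 32.45
position: [0.6115, 0.0726, 0.1651]
ee_rot: [-3.108, 0.428, -0.0]
force: [-0.3, 1.1, -0.2]
width: 0.747
gripper_force: 0.0
```

Call:
drive_tool:
  targets:
    - [0,0,0,-0.1,-1.1,0,0.85]
    - [0,0,0,-0.1,-2.2,0,0.85]
    - [0,0,0,-0.2,-3.3,0,0.85]
    - [0,0,0,-0.2,-4.4,0,0.85]
    - [0,0,0,-0.3,-5.5,0,0.85]

```text
clock: 32.95
position: [0.5991, -0.1558, 0.164]
ee_rot: [-3.11, 0.443, 0.002]
force: [1.7, 0.6, 0.1]
width: 0.85
gripper_force: 0.0
```

Call:
drive_tool:
  targets:
    - [0,0,0,-0.1,-1.1,0,0.85]
    - [0,0,0,-0.2,-2.2,0,0.85]
    - [0,0,0,-0.27,-3.3,0,0.85]
    - [0,0,0,-0.27,-4.4,0,0.85]
    - [0,0,0,-0.27,-5.01,0,0.85]

```text
clock: 33.45
position: [0.5867, -0.3594, 0.1637]
ee_rot: [3.107, -0.449, -0.003]
force: [-0.0, -0.0, 0.9]
width: 0.851
gripper_force: 0.0
```

Call:
drive_tool:
  targets:
    - [0,0,0,0,0,0,0.85]
    - [0,0,0,0,0,0,0.85]
    - [0,0,0,0,0,0,0.85]

```text
clock: 33.75
position: [0.5892, -0.3526, 0.1643]
ee_rot: [-3.109, 0.44, 0.002]
force: [-0.5, 0.1, 0.3]
width: 0.849
gripper_force: 0.0
```

Call:
drive_tool:
  targets:
    - [0,0,0,0,-0.03,-1,0.85]
    - [0,0,0,0,-0.03,-1.9,0.85]
    - [0,0,0,0,-0.03,-2.52,0.85]
    - [0,0,0,0,-0.03,-2.52,0.85]
    - [0,0,0,0,-0.03,-2.52,0.85]

```text
clock: 34.25
position: [0.5895, -0.3546, 0.0648]
ee_rot: [-3.11, 0.44, 0.0]
force: [0.1, -0.2, 0.2]
width: 0.851
gripper_force: 0.0
```

Call:
drive_tool:
  targets:
    - [0,0,0,0,0,0,0.4]
    - [0,0,0,0,0,0,0.4]
    - [0,0,0,0,0,0,0.4]
    - [0,0,0,0,0,0,0.4]
    - [0,0,0,0,0,0,0.4]

```text
clock: 34.75
position: [0.5892, -0.356, 0.0649]
ee_rot: [3.11, -0.443, 0.001]
force: [0.0, 0.1, 3.0]
width: 0.514
gripper_force: 20.0
```

Call:
drive_tool:
  targets:
    - [0,0,0,0,0,0,0.4]
    - [0,0,0,0,0,0,0.4]
    - [0,0,0,0,0,0.7,0.4]
    - [0,0,0,0,0,1.5,0.4]
    - [0,0,0,0,0,2,0.4]

```text
clock: 35.25
position: [0.5893, -0.3561, 0.1461]
ee_rot: [3.11, -0.443, 0.002]
force: [0.4, -0.4, -0.9]
width: 0.516
gripper_force: 20.0
```

Call:
drive_tool:
  targets:
    - [0,0,0,0,0,0,0.4]
    - [0,0,0,0,0,0,0.4]

```text
clock: 35.45
position: [0.5886, -0.3556, 0.1437]
ee_rot: [-3.11, 0.443, 0.001]
force: [0.2, 0.7, -1.5]
width: 0.516
gripper_force: 20.0
```

Call:
drive_tool:
  targets:
    - [0,0,0,-0.05,1,0,0.4]
    - [0,0,0,-0.05,2,0,0.4]
    - [0,0,0,-0.05,3,0,0.4]
    - [0,0,0,-0.05,4,0,0.4]
    - [0,0,0,-0.05,5,0,0.4]

```text
clock: 35.95
position: [0.5855, -0.154, 0.1424]
ee_rot: [-3.11, 0.443, 0.005]
force: [0.7, -0.3, -1.2]
width: 0.512
gripper_force: 20.0
```

Call:
drive_tool:
  targets:
    - [0,0,0,0,1,0,0.4]
    - [0,0,0,0,2,0,0.4]
    - [0,0,0,0,3,0,0.4]
    - [0,0,0,0,3.9,0,0.4]
    - [0,0,0,0,4.43,0,0.4]

```text
clock: 36.45
position: [0.5854, 0.0254, 0.1424]
ee_rot: [-3.11, 0.437, 0.005]
force: [0.3, -0.3, -1.9]
width: 0.513
gripper_force: 20.0
```

Call:
drive_tool:
  targets:
    - [0,0,0,0,0,0,0.4]
    - [0,0,0,0,0,-0.6,0.4]
    - [0,0,0,0,0,-1.2,0.4]
    - [0,0,0,0,0,-1.2,0.4]
    - [0,0,0,0,0,-1.2,0.4]

```text
clock: 36.95
position: [0.5861, 0.0205, 0.0956]
ee_rot: [3.109, -0.444, -0.004]
force: [0.3, 0.7, -0.8]
width: 0.516
gripper_force: 20.0
```

Call:
drive_tool:
  targets:
    - [0,0,0,0,0,0,0.4]
    - [0,0,0,0,0,0,0.4]

```text
clock: 37.15
position: [0.5876, 0.0212, 0.0974]
ee_rot: [-3.11, 0.443, -0.002]
force: [0.8, 0.4, -1.1]
width: 0.517
gripper_force: 20.0
```

Call:
drive_tool:
  targets:
    - [0,0,0,-0.01,0.01,-0.35,0.4]
    - [0,0,0,-0.01,0.01,-0.55,0.4]
    - [0,0,0,-0.01,0.01,-0.66,0.4]
    - [0,0,0,-0.01,0.01,-0.66,0.4]
    - [0,0,0,-0.01,0.01,-0.66,0.4]

```text
clock: 37.65
position: [0.5863, 0.0218, 0.0695]
ee_rot: [3.11, -0.443, -0.001]
force: [0.4, -0.7, -1.1]
width: 0.512
gripper_force: 20.0
```

Call:
drive_tool:
  targets:
    - [0,0,0,0,0,0,0.65]
    - [0,0,0,0,0,0,0.65]
    - [0,0,0,0,0,0,0.65]
    - [0,0,0,0,0,0,0.65]

```text
clock: 38.05
position: [0.5866, 0.0218, 0.07]
ee_rot: [-3.11, 0.443, -0.0]
force: [1.6, -0.2, -0.1]
width: 0.651
gripper_force: 0.0
```

Call:
drive_tool:
  targets:
    - [0,0,0,0,0,1,0.65]
    - [0,0,0,0,0,2,0.65]
    - [0,0,0,0,0,3,0.65]
    - [0,0,0,0,0,3,0.65]
    - [0,0,0,0,-1,3,0.65]

```text
clock: 38.55
position: [0.5877, -0.0118, 0.1913]
ee_rot: [-3.108, 0.428, -0.004]
force: [0.9, -0.5, -1.0]
width: 0.65
gripper_force: 0.0
```

Call:
drive_tool:
  targets:
    - [0,0,0,0,-1,0,0.65]
    - [0,0,0,0,-2,0,0.65]
    - [0,0,0,0,-3,0,0.65]
    - [0,0,0,0,-4,0,0.65]
    - [0,0,0,0,-5,0,0.65]

```text
clock: 39.05
position: [0.5861, -0.2197, 0.1894]
ee_rot: [-3.11, 0.443, 0.001]
force: [0.8, 0.1, 0.1]
width: 0.648
gripper_force: 0.0
```

Call:
drive_tool:
  targets:
    - [0,0,0,0,0,0,0.65]
    - [0,0,0,0,0,0,0.65]
    - [0,0,0,0,0,0,0.65]

```text
clock: 39.35
position: [0.5866, -0.2167, 0.1895]
ee_rot: [-3.11, 0.441, 0.001]
force: [-0.2, 0.4, -0.6]
width: 0.648
gripper_force: 0.0
```

```bash
python3 - <<'E'
from h import *
im=shot('top','t9.png');shot('side','s9.png')
hsv=cv2.cvtColor(im['pixels'],cv2.COLOR_RGB2HSV)
print(proj(im,[[.612,.1055,.125],[.5867,.0215,.125]]))
E
```

```text
[[265.7880024  202.98761176]
 [308.55045629 214.90616215]]
```

View pics/t9.png

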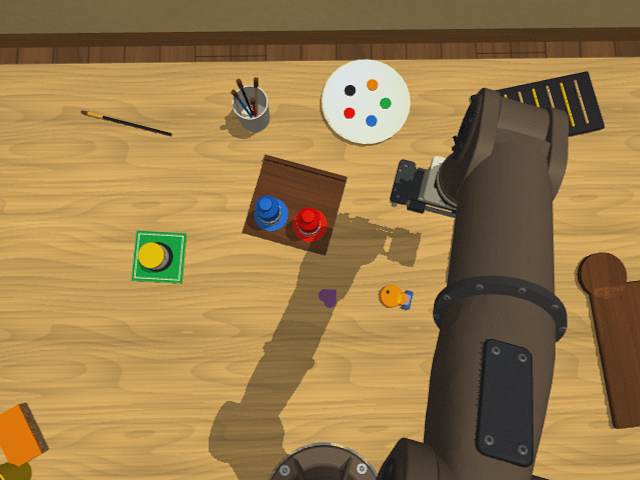

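View pics/s9.png

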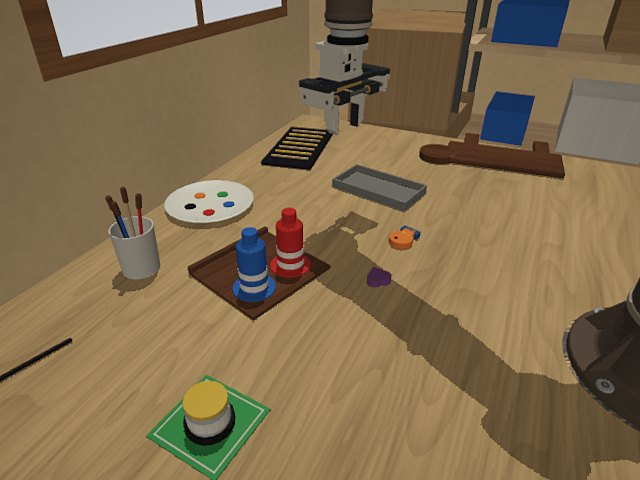

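The caps sit at (266,203) blue and (308,215) red, both on their own pads. The tin stands on the coaster in the middle of the mat at (153,256), the arm is clear, and the fish and heart have not moved.

```bash
python3 -c "
from cell import arm
print(arm.sign_off())"
```

```text
the job is handed in; nothing more can be done
None
```

I handed the job in at about 39 s: the last pictures show both bottles upright on the pads of their own colour, the tin centred on the coaster in the middle of the mat, and the fish and heart where they were; the judge's result was not shown.

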